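Weigh the pigment jar on the spring balance

ROBOT

A 6-joint arm with a two-finger parallel gripper is mounted at the origin on the work surface. World frame = base frame: x ahead of the robot, y to its left, z up, the work surface at z = 0. Lengths are in m, angles in rad, forces in N, time in s.
With the tool pointing down it reaches from about 0.35 to 0.875 m from the base axis. Payload 15.5 kg.
Tool frame: the origin (TCP) lies midway between the tips of the shut fingers; the grasp point (between the pads) lies 19 mm behind it (ctrl.grasp_offset is the distance from the TCP to the grasp point, in m); z points along the fingers, y is the line along which they close (so a half turn about z gives the same grasp; the last joint's range is limited). The gripper opens to 85 mm and grips with 20 to 120 N. Pads are 22 mm wide; open, the fingers measure 114 mm over their backs; the gripper's body (76 mm by 85 mm) begins 54 mm behind the grasp point. The pads swing forward as they close: fully open they stand 13 mm farther back than shut.
Start: joints at [-1.383, 0.494, 1.345, -0, 1.302, -0.096], TCP at [0.175, -0.6, 0.231] pointing down, gripper open.
Joint ranges: [-2.91, 2.91], [-0.82, 2.16], [0.22, 2.67], [-1.22, 4.37], [0.12, 2.79], [-3.08, 3.08]. Speed limits (rad/s): [1.89, 1.89, 2.57, 3.01, 3.01, 3.01].

INTERFACE

Orientations are given as a unit quaternion [w, x, y, z].
In Python, from plant import ctrl gives the robot as it stands.
- The arm moves only by the shell command python3 -m pendant 'ROWS'. ROWS is JSON, a list that holds one entry, the list of rows, each a list of 7 numbers: the shift along the tool's x, y, z as a fraction of full scale, then the turn, a rotation vector about the tool's x, y, z as a fraction of full scale, then the opening, from 0 (shut) to 1 (fully open). In form: [[[dx, dy, dz, ax, ay, az, hand], ...]]. A call has 1 to 8 rows; each row shifts and turns the commanded pose from where the row before left it, along the tool's axes as they then stand; what a row does not reach is not made up. Full scale, the value 1, is 2.5 cm for a shift and 0.12 rad for a turn. A row lasts 1/10 s, in which the tool goes at most 50 mm and 8.59 degrees, less where a joint would pass 70% of its speed; a pose out of reach is approached as far as the arm can. A call with a number of a shift or a turn outside -1 to 1 is refused whole. A call with a gripper value outside its range is refused whole. The fingers move at their own pace and stop on an object; the grip force is fixed at half the most. Time passes only in rows, so rows that do not move let the fingers close. It gives the time, the measured TCP pose, the force, the opening and the grip force at its end, in the units of the state.
- ctrl.sense(): the state, without advancing time (a new reading comes with each control period).
- ctrl.snapshot(name): name is "scene" or "top"; returns (picture, depth): 400x640x3 uint8, blue, green, red; 400x640 float32, m along the optical axis (not along the pixel's ray), 0 where there is no reading.
- ctrl.camera_params(name): a dict with "mtx" (3x3 intrinsics, pixels), "world_to_cam" (4x4, takes a point from world to camera coordinates). Camera axes: x right, y up, looking along -z (the intrinsics and any distortion apply to the point x, -y, -z); pixel columns grow to the right and rows downward; lengths in m; the calibration is good to about 2 mm. A picture is of the moment at which its call begins. camera_params takes no time and is no camera call.
- ctrl.finish_job(): hands the job in; it is judged then, once.
Trained networks look in the newest picture that a camera, given by its name, has taken for a name from the list of things; names that differ only in an ending like _2 or _b are one class to them, and where a whole thing is asked for, a point or a joint stands for the part that bears it (a point fixed in the world has none). Each returns a list of dicts, best first, with "confidence" (0 to 1); they miss things now and then, are a little off and sometimes report something else, mostly with a low value. They report only what shows in the picture. A call takes as long as a camera call.
- ctrl.trace(target, camera): "region" (400x640 bool, what is visible of it) and "box" ([centre column, centre row, width, height] in pixels, round what is visible of it).
The state is a dict: "time_s": time; "joint_pos": joint angles; "joint_vel": joint speeds; "tau": joint torques, N m; "eef_pos": TCP position; "eef_rot": TCP orientation; "contact_force": force on the tool from outside, world axes, zero at the start; "ft_torque": the same for the moment, N m; "finger_gap": opening from 0.0 (shut) to 1.0 (fully open); "gripper_force": force on a finger pad.
Only numpy, scipy, OpenCV 4.12 (cv2) and the standard library are available. Lean on these libraries where they do the work, as an engineer would, in place of code of your own. Each camera call takes 0.05 s, during which the arm holds its last target. There are 200 camera calls.

TASK

Weigh the jar that has the carrying handle: hang it by the middle of its handle in the hook of the spring balance and lower it slowly (the hook well under 7 centimetres a second), so that the hook takes the weight little by little, without a jerk and without hauling down on it. Let go once the balance carries the whole jar, so that the hook neither drops nor springs up, and leave the jar hanging there untouched until jar and hook are quite still. Do not shift the other jars or the scraper.

Things in the scene. Friction and masses are not known exactly. Their poses are not given: they have to be found in the camera images.
- jar: The jar to weigh, the only one with a handle: closed glass jar of ochre pigment, black screw lid, 84 mm across, 130 mm tall, standing on the table, weight unknown (under 1 kg), centre of mass on its axis 60 mm up. A stiff bar handle, fixed to the neck, arches over the lid in the jar's x-z plane. Origin: centre of the underside, z up; its -x side is turned more or less to the robot.
- jar_apex (a point): Middle of the handle's top, on the bar's centre line, on the jar's axis 195 mm above the underside. Axes as the jar's. The handle is a round bar 8 mm thick: the top is nearly flat to x = -12 and +12 mm (3 mm lower), then straight shoulders slope down at 33 degrees to x = -52 and +52 mm (29 mm lower), then upright legs. It is open below, down to the lid.
- jar_grip (a point): Point on the bar's centre line on the handle's straight shoulder nearer the robot, 34 mm to the -x side of jar_apex and 17 mm below it. Pinch the bar here (8 mm) across the jar's y axis, with fingers tilted about 26 degrees from straight down, pointing down and to the jar's +x: so the gripper stays clear of the balance. Axes as the jar's.
- stand: Bench stand of the spring balance, fixed, placed differently each time. Origin: on the table straight below the hook, z up. Base plate 150 (x) by 260 mm (y), 14 mm thick, y = +60 to -200 mm; column 20 mm thick, 695 mm tall at y = -150 mm; two clamps hold the upright barrel, 43 mm thick at most, 429 to 660 mm above the table, over the hook. -x side: more or less to the robot.
- hook_seat (a point): Where the centre of the handle bar lies once seated: on the hook's axis, 7 mm above the wire's centre line at the hook's bottom; 312 mm above the table unloaded, sinking with the hook. Axes as the stand's. The hook, 6 mm wire, lies in the y-z plane; its mouth opens to +y, so the hung handle runs along x, gripped shoulder to -x.
- hook_tip (a point): Centre of the hook's round free tip (6 mm wire): 19 mm to the +y side of hook_seat and 21 mm above it. The mouth is between it and the shank, which comes down on the hook's axis to 24 mm above the tip and then bends to -y round the 30 mm wide throat. Bring the bar in sideways from +y with its centre about 12 mm above the tip (5 mm play up and down), then down. Axes as the stand's.
- hook (a joint): How far the hook has sunk, m: 0 unloaded (at its upper stop), 0.085 at the lower stop. It begins to sink at 0.2 N and then 1 mm for every 0.13 N (1 kg: about 74 mm); lightly damped, so it bobs after a sudden change of load.
- tall_jar: Bystander: glass jar of red pigment with cork lid, no handle, 72 mm across, 100 mm tall. Origin: centre of its underside.
- squat_jar: Bystander: glass jar of blue pigment with wooden lid, no handle, 90 mm across, 80 mm tall. Origin: centre of its underside.
- scraper: Bystander: scraper with wooden handle and steel blade, 280 mm long, 65 mm wide, 20 mm high, lying flat. Origin: middle of its length, on the table.

How it is judged:
On the way, in this order (a step that is already met when the one before it is completed fails the run):
1. the handle lies in the hook and the hook has begun to take the weight (contact force between jar and stand above 0.6 N and value of joint hook above 0.003 m and y of jar_apex in the frame of hook_seat between -0.012 and 0.012 m and z of jar_apex in the frame of hook_seat between -0.008 and 0.012 m), for 0.2 s.
2. jar hangs from the hook, let go, and jar and hook are still for a second (contact force between jar and the arm below 0.05 N and contact force between jar and the fingers below 0.05 N and contact force between jar and stand above 1.5 N and value of joint hook above 0.012 m and velocity of joint hook between -0.006 and 0.006 m/s and linear speed of jar below 0.02 m/s), for 1 s.
At the end, for the whole second after the job is handed in: The jar hangs free by the middle of its handle (within 15 mm) in the bottom of the hook, upright within 0.17 rad, the hook sunk by its weight (more than 12 mm); jar slower than 20 mm/s and hook slower than 6 mm/s (x of jar_apex in the frame of hook_seat between -0.015 and 0.015 m and y of jar_apex in the frame of hook_seat between -0.008 and 0.008 m and z of jar_apex in the frame of hook_seat between -0.006 and 0.008 m and value of joint hook above 0.012 m and angle between jar's own z axis and vertical below 0.17 rad and velocity of joint hook between -0.006 and 0.006 m/s and linear speed of jar below 0.02 m/s); the robot touches nothing.
It fails at once if the hook jerks, drops or springs up: it moves faster than 0.07 m/s (velocity of joint hook above 0.07 m/s or velocity of joint hook below -0.07 m/s).
It fails at once if the jar is pulled or pushed against the balance with more than 13 N (it weighs under 9.5 N) (contact force between jar and stand above 13 N).
It fails at once if a bystander is shifted by more than 20 mm (distance of any of tall_jar, squat_jar, scraper from where it was at the start of the episode above 0.02 m).
It also fails if it takes over 61 s, if anything falls off the work surface, if the arm or the gripper's body presses on something with over 40 N, if the wrist force passes 120 N, or if a joint passes its speed limit or range.

## Working session

There is one attempt and no reset: what is moved stays moved. The work goes in short steps, Python scripts to look and compute and a shell command to move; the robot and the scene stay as the last step left them, time stands still between calls to the robot, and variables do not carry over. Pictures are saved under pics/ and viewed, at most 10 in all, crops included, and the job is handed in when it is done.

```bash
mkdir -p pics; ls; cat > h.py <<'E'
import numpy as np, cv2
from scipy.spatial.transform import Rotation as R
from plant import ctrl
def cloud(cam,depth):
    p=ctrl.camera_params(cam);K=np.array(p["mtx"]);T=np.linalg.inv(np.array(p["world_to_cam"]))
    v,u=np.mgrid[0:400,0:640]
    x=(u-K[0,2])/K[0,0]*depth;y=(v-K[1,2])/K[1,1]*depth
    P=np.stack([x,-y,-depth,np.ones_like(depth)],-1)@T.T
    return P[...,:3]
def proj(cam,X):
    p=ctrl.camera_params(cam);K=np.array(p["mtx"]);c=np.array(p["world_to_cam"])@np.append(X,1)
    q=K@np.array([c[0],-c[1],-c[2]]);return q[:2]/q[2]
E
python3 - <<'E'
from h import *
for cam in("scene","top"):
    im,d=ctrl.snapshot(cam);cv2.imwrite(f"pics/{cam}0.png",im);np.savez(f"/tmp/{cam}0.npz",im=im,d=d)
    P=cloud(cam,d);p=ctrl.camera_params(cam);print(cam,np.linalg.inv(p["world_to_cam"])[:3,3].round(3),np.array(p["mtx"]).round(1).tolist(),[k for k in p])
    for t in("jar","jar_apex","stand","hook","tall_jar","squat_jar","scraper"):
        for r in ctrl.trace(t,cam)[:2]:
            m=r["region"]&(d>0);Q=P[m]
            print(t,round(r["confidence"],2),np.round(r["box"]),m.sum(),np.percentile(Q,[2,50,98],axis=0).round(3).tolist() if len(Q) else "")
            np.save(f"/tmp/{cam}_{t}.npy",r["region"]) if r is not None else 0
print(ctrl.sense(),ctrl.grasp_offset)
E
```

```text
pics
scene [ 1.035 -0.223  0.671] [[375.5, 0.0, 316.4], [0.0, 375.5, 202.2], [0.0, 0.0, 1.0]] ['mtx', 'world_to_cam']
jar 0.72 [316. 259.  51.  81.] 2757 [[0.523, 0.0, 0.008], [0.59, 0.031, 0.109], [0.613, 0.071, 0.193]]
jar_apex 0.9 [317. 261.  48.  86.] 2609 [[0.524, 0.0, 0.007], [0.59, 0.03, 0.107], [0.612, 0.07, 0.193]]
stand 0.84 [129. 200. 258. 398.] 22301 [[0.547, -0.388, 0.011], [0.63, -0.236, 0.304], [0.681, -0.152, 0.593]]
hook 0.63 [174. 202.  34.  69.] 586 [[0.61, -0.22, 0.307], [0.615, -0.202, 0.353], [0.619, -0.182, 0.417]]
tall_jar 0.63 [395. 269.  35.  55.] 1502 [[0.616, 0.173, 0.005], [0.655, 0.192, 0.071], [0.675, 0.232, 0.101]]
squat_jar 0.77 [399. 222.  41.  43.] 1305 [[0.489, 0.269, 0.009], [0.535, 0.295, 0.067], [0.563, 0.345, 0.082]]
scraper 0.68 [285. 221.  40.  34.] 569 [[0.265, 0.047, 0.001], [0.316, 0.079, 0.004], [0.421, 0.11, 0.019]]
top [0.338 0.075 1.268] [[520.7, 0.0, 328.5], [0.0, 520.7, 198.5], [0.0, 0.0, 1.0]] ['mtx', 'world_to_cam']
jar 0.89 [335. 197.  36.  52.] 1316 [[0.521, 0.006, 0.014], [0.556, 0.046, 0.129], [0.608, 0.079, 0.197]]
stand 0.6 [
[... 546 characters left out ...]
0.8, 'joint_pos': array([-1.38249417e+00,  4.93619638e-01,  1.34550509e+00, -2.13576224e-05,
        1.30248061e+00, -9.55126805e-02]), 'joint_vel': array([ 0.00060209, -0.00091723,  0.00044013,  0.00026182, -0.00163066,
       -0.00068746]), 'tau': array([-4.03353246e-03, -8.81974912e+01, -3.84246504e+01, -3.12666871e-04,
        8.16202828e-04, -7.46609840e-05]), 'eef_pos': array([ 0.17500194, -0.60000333,  0.23126302]), 'eef_rot': array([-5.85743055e-06,  9.89947628e-01,  1.41434418e-01, -1.05797331e-05]), 'contact_force': array([0.08739873, 0.84037315, 0.01810299]), 'ft_torque': array([ 0.04393493, -0.01138402, -0.00503294]), 'gripper_force': 0.0, 'finger_gap': 1.0007168108504279} 0.0187
```

```bash
python3 - <<'E'
from h import *
from scipy.optimize import least_squares
def line(Q):
    c=Q.mean(0);u,s,v=np.linalg.svd(Q-c);return c,v[0],s/np.sqrt(len(Q))
A=[]
for cam in("scene","top"):
    z=np.load(f"/tmp/{cam}0.npz");im,d=z["im"],z["d"];P=cloud(cam,d)
    m=np.load(f"/tmp/{cam}_jar.npy");m=cv2.dilate(m.astype(np.uint8),np.ones((7,7)))>0
    Q=P[m&(d>0)&(P[...,2]>.15)&(P[...,2]<.21)&(abs(P[...,0]-.56)<.08)&(abs(P[...,1]-.045)<.08)]
    c,v,s=line(Q[:,:2]);print(cam,"handle",len(Q),c.round(4),np.degrees(np.arctan2(v[1],v[0])).round(1),s.round(4),"ztop",np.percentile(Q[:,2],98).round(4),
      "ends",Q[np.argmin((Q[:,:2]-c)@v)].round(3),Q[np.argmax((Q[:,:2]-c)@v)].round(3))
    # lid circle: z about .13
    L=P[m&(d>0)&(abs(P[...,2]-.129)<.004)];print(" lid",len(L),((np.percentile(L,1,axis=0)+np.percentile(L,99,axis=0))/2).round(4), L[:,2].mean().round(4))
    ms=np.load(f"/tmp/{cam}_stand.npy")
    B=P[ms&(d>0)&(abs(P[...,2]-.014)<.004)][:,:2].astype(np.float32)
    print(" plate",len(B),cv2.minAreaRect(B))
    C=P[ms&(d>0)&(P[...,2]>.44)&(P[...,2]<.65)];print(" barrel/col",len(C),np.percentile(C,[2,25,50,75,98],axis=0).round(3).tolist())
    mh=np.load(f"/tmp/{cam}_hook.npy");H=P[mh&(d>0)];H=H[(H[:,2]>.29)&(H[:,2]<.43)]
    print(" hook z bins")
    for z0 in np.arange(.30,.42,.01):
        q=H[(H[:,2]>=z0)&(H[:,2]<z0+.01)]
        if len(q):print("  ",z0.round(2),len(q),q.min(0)[:2].round(4),q.mean(0)[:2].round(4),q.max(0)[:2].round(4))
z=np.load("/tmp/scene0.npz")["im"];zt=np.load("/tmp/top0.npz")["im"]
a=cv2.resize(z[150:260,120:230],(400,400),interpolation=2);b=cv2.resize(z[205:315,265:375],(400,400),interpolation=2)
cv2.imwrite("pics/c.png",np.hstack([a,b]))
E
```

```text
scene handle 281 [0.5715 0.0426] 31.0 [0.0352 0.0018] ztop 0.1984 ends [0.519 0.012 0.155] [0.614 0.069 0.154]
 lid 793 [0.5708 0.0404 0.1291] 0.1299
 plate 8346 ((0.6218916177749634, -0.27056875824928284), (0.15091244876384735, 0.2596149146556854), 7.240273952484131)
 barrel/col 8000 [[0.617, -0.341, 0.444], [0.625, -0.219, 0.503], [0.628, -0.208, 0.533], [0.631, -0.197, 0.563], [0.637, -0.185, 0.598]]
 hook z bins
   0.3 50 [ 0.6108 -0.2113] [ 0.6146 -0.2006] [ 0.617  -0.1906]
   0.31 76 [ 0.6101 -0.2198] [ 0.6146 -0.2012] [ 0.618  -0.1845]
   0.32 58 [ 0.6103 -0.2223] [ 0.615  -0.2014] [ 0.6189 -0.1805]
   0.33 52 [ 0.6089 -0.2219] [ 0.6147 -0.2028] [ 0.619  -0.1798]
   0.34 40 [ 0.6138 -0.22  ] [ 0.6168 -0.2157] [ 0.6195 -0.209 ]
   0.35 56 [ 0.6124 -0.2148] [ 0.6154 -0.2068] [ 0.6175 -0.1988]
   0.36 24 [ 0.6113 -0.2068] [ 0.6153 -0.2014] [ 0.6185 -0.1948]
   0.37 87 [ 0.6082 -0.2077] [ 0.6166 -0.2015] [ 0.6208 -0.1952]
   0.38 35 [ 0.6112 -0.2049] [ 0.6149 -0.2014] [ 0.6175 -0.1976]
   0.39 33 [ 0.6125 -0.2041] [ 0.615  -0.2015] [ 0.6166 -0.1985]
   0.4 37 [ 0.613  -0.2041] [ 0
[... 461 characters left out ...]
5, -0.192, 0.616], [0.642, -0.182, 0.646]]
 hook z bins
   0.3 25 [ 0.6095 -0.2075] [ 0.6131 -0.1997] [ 0.6166 -0.1865]
   0.31 29 [ 0.6084 -0.2182] [ 0.6133 -0.2068] [ 0.6175 -0.1857]
   0.32 12 [ 0.6073 -0.2212] [ 0.6133 -0.2092] [ 0.6181 -0.1829]
   0.33 15 [ 0.6079 -0.2205] [ 0.6113 -0.1961] [ 0.6152 -0.1797]
   0.34 6 [ 0.612  -0.2181] [ 0.6139 -0.2159] [ 0.6163 -0.2115]
   0.35 9 [ 0.6109 -0.2143] [ 0.612  -0.2086] [ 0.6138 -0.2013]
   0.36 3 [ 0.6095 -0.1988] [ 0.6128 -0.1977] [ 0.6168 -0.1964]
   0.37 24 [ 0.6067 -0.2065] [ 0.6111 -0.1991] [ 0.6179 -0.1949]
   0.38 14 [ 0.608  -0.2034] [ 0.6124 -0.1996] [ 0.6164 -0.1959]
   0.39 4 [ 0.6104 -0.2006] [ 0.6118 -0.1993] [ 0.6133 -0.1983]
```

View pics/scene0.png

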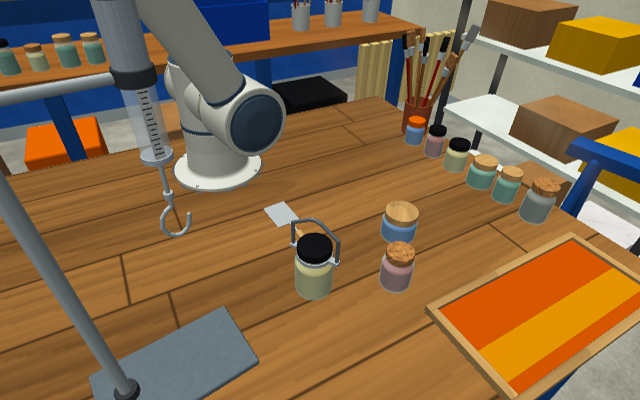

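View pics/c.png

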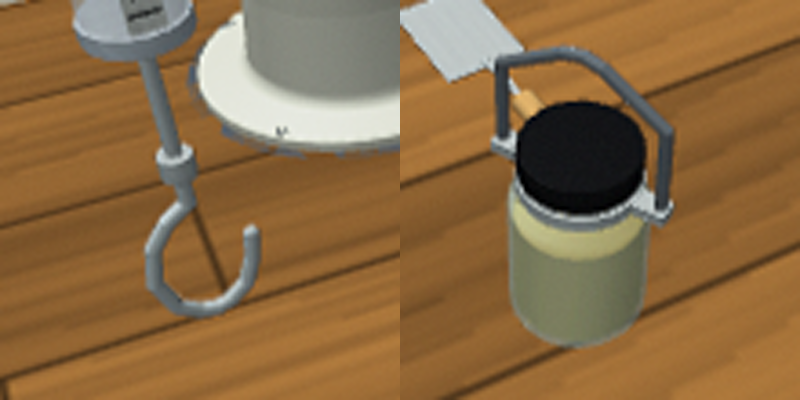

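View pics/top0.png

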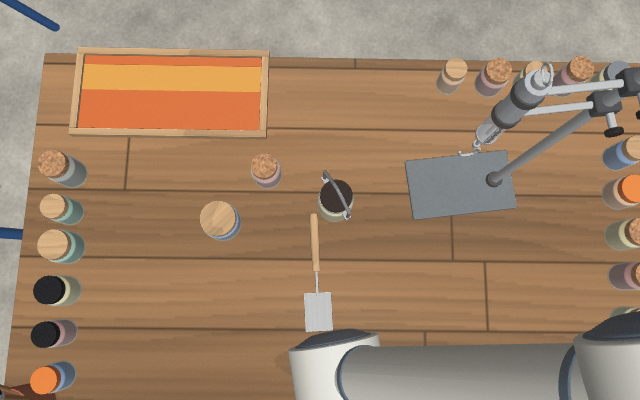

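Scene and top agree: the jar apex is near (0.566, 0.041) with the handle at yaw 31°. In the top view the jar is at pixel (336,200) and the hook mouth at (468,150), opening left (+y). The hook axis is near (0.613, -0.201) with stand yaw 7.2°. The other jars and the scraper are clear of the path.

```bash
cat >> h.py <<'E'
def pose(yaw,tilt=26):
    a=np.radians(yaw);t=np.radians(tilt);xj=np.array([np.cos(a),np.sin(a),0]);yj=np.array([-np.sin(a),np.cos(a),0])
    z=np.sin(t)*xj-np.cos(t)*np.array([0,0,1]);y=-yj
    return np.c_[np.cross(y,z),y,z],xj
def plan(p,M):
    s=ctrl.sense();q=s["eef_rot"];C=R.from_quat([q[1],q[2],q[3],q[0]]).as_matrix()
    rv=R.from_matrix(C.T@M).as_rotvec()/.12
    print("t",round(s["time_s"],2),"tcp",s["eef_pos"].round(4),"gap",round(s["finger_gap"],3),"F",s["contact_force"].round(2),"ft",s["ft_torque"].round(2))
    print(" turn",rv.round(2),"then shift(target axes)",((p-s["eef_pos"])@M/.025).round(3),"| shift(now axes)",((p-s["eef_pos"])@C/.025).round(3))
def grip_tcp(apex,yaw,back=0.):
    M,xj=pose(yaw);return np.array(apex)-.034*xj+[0,0,-.017]+M[:,2]*(ctrl.grasp_offset-back),M
APEX=np.array([.566,.041,.195]);JY=30.9
E
python3 - <<'E'
from h import *
plan(*grip_tcp(APEX,JY,.09))
E
```

```text
t 0.8 tcp [ 0.175  -0.6     0.2313] gap 1.001 F [0.09 0.84 0.02] ft [ 0.04 -0.01 -0.01]
 turn [ 0.48  3.76 -2.09] then shift(target axes) [ 21.74  -13.969  10.122] | shift(now axes) [ 19.669 -19.575  -0.433]
```

```bash
python3 -m pendant '[[[0,0,0,0.1,0.75,-0.42,1],[0,0,0,0.1,0.75,-0.42,1],[0,0,0,0.1,0.75,-0.42,1],[0,0,0,0.1,0.75,-0.42,1],[0,0,0,0.1,0.75,-0.42,1],[0.77,-0.5,0.36,0,0,0,1],[0.77,-0.5,0.36,0,0,0,1],[0.77,-0.5,0.36,0,0,0,1]]]'
python3 -m pendant '[[[0.77,-0.5,0.36,0,0,0,1],[0.77,-0.5,0.36,0,0,0,1],[0.77,-0.5,0.36,0,0,0,1],[0.77,-0.5,0.36,0,0,0,1],[0.77,-0.5,0.36,0,0,0,1],[0.77,-0.5,0.36,0,0,0,1],[0.77,-0.5,0.36,0,0,0,1],[0.77,-0.5,0.36,0,0,0,1]]]'
python3 -m pendant '[[[0.77,-0.5,0.36,0,0,0,1],[0.77,-0.5,0.36,0,0,0,1],[0.77,-0.5,0.36,0,0,0,1],[0.77,-0.5,0.36,0,0,0,1],[0.77,-0.5,0.36,0,0,0,1],[0.77,-0.5,0.36,0,0,0,1],[0.77,-0.5,0.36,0,0,0,1],[0.77,-0.5,0.36,0,0,0,1]]]'
python3 - <<'E'
from h import *
plan(*grip_tcp(APEX,JY,.09))
E
```

```text
time_s: 1.6
eef_pos: [0.2104, -0.5344, 0.2321]
eef_rot: [-0.061, 0.939, 0.26, 0.216]
contact_force: [-0.1, -0.5, 0.3]
finger_gap: 0.998
gripper_force: 0.0
time_s: 2.4
eef_pos: [0.305, -0.361, 0.2353]
eef_rot: [-0.061, 0.939, 0.26, 0.216]
contact_force: [0.3, -0.4, -0.2]
finger_gap: 1.0
gripper_force: 0.0
time_s: 3.2
eef_pos: [0.3993, -0.1878, 0.2382]
eef_rot: [-0.061, 0.939, 0.26, 0.216]
contact_force: [0.2, 0.1, 0.4]
finger_gap: 0.999
gripper_force: 0.0
t 3.2 tcp [ 0.3993 -0.1878  0.2382] gap 0.999 F [0.15 0.15 0.36] ft [-0.14  0.16 -0.02]
 turn [-0.01  0.01  0.  ] then shift(target axes) [ 7.089 -4.429  3.283] | shift(now axes) [ 7.095 -4.42   3.284]
```

```bash
python3 -m pendant '[[[0.85,-0.53,0.39,0,0,0,1],[0.85,-0.53,0.39,0,0,0,1],[0.85,-0.53,0.39,0,0,0,1],[0.85,-0.53,0.39,0,0,0,1],[0.85,-0.53,0.39,0,0,0,1],[0.85,-0.53,0.39,0,0,0,1],[0.85,-0.53,0.39,0,0,0,1],[0.85,-0.53,0.39,0,0,0,1]]]'
python3 - <<'E'
from h import *
plan(*grip_tcp(APEX,JY,.09))
for cam in("scene","top"):
    im,d=ctrl.snapshot(cam);P=cloud(cam,d);r=ctrl.trace("jar",cam)
    m=cv2.dilate(r[0]["region"].astype(np.uint8),np.ones((5,5)))>0
    Q=P[m&(d>0)&(P[...,2]>.15)&(P[...,2]<.203)&(abs(P[...,0]-.566)<.07)&(abs(P[...,1]-.041)<.06)]
    # handle in jar frame
    M,xj=pose(JY);yj=-M[:,1]
    q=(Q-APEX);print(cam,len(Q),"y off med", np.round([np.median((q@yj)[abs(q@xj+x)<.012]) for x in(.034,0,-.034)],4), "x ends",np.percentile(q@xj,[1,99]).round(3))
    cv2.imwrite(f"pics/{cam}1.png",cv2.resize(im[140:300,230:430] if cam=="scene" else im[130:260,260:420],(800,600)))
E
```

```text
time_s: 4.0
eef_pos: [0.5052, -0.0004, 0.2427]
eef_rot: [-0.061, 0.939, 0.26, 0.216]
contact_force: [0.4, -0.7, 0.4]
finger_gap: 0.999
gripper_force: 0.0
t 4.0 tcp [ 5.052e-01 -4.000e-04  2.427e-01] gap 0.999 F [ 0.39 -0.67  0.42] ft [-0.13  0.2   0.  ]
 turn [-0.02  0.    0.  ] then shift(target axes) [ 0.284 -0.173  0.164] | shift(now axes) [ 0.284 -0.173  0.164]
scene 279 y off med [-0.0021 -0.0017 -0.0018] x ends [-0.054  0.055]
top 193 y off med [0.0009 0.0008 0.0007] x ends [-0.054  0.053]
```

View pics/scene1.png

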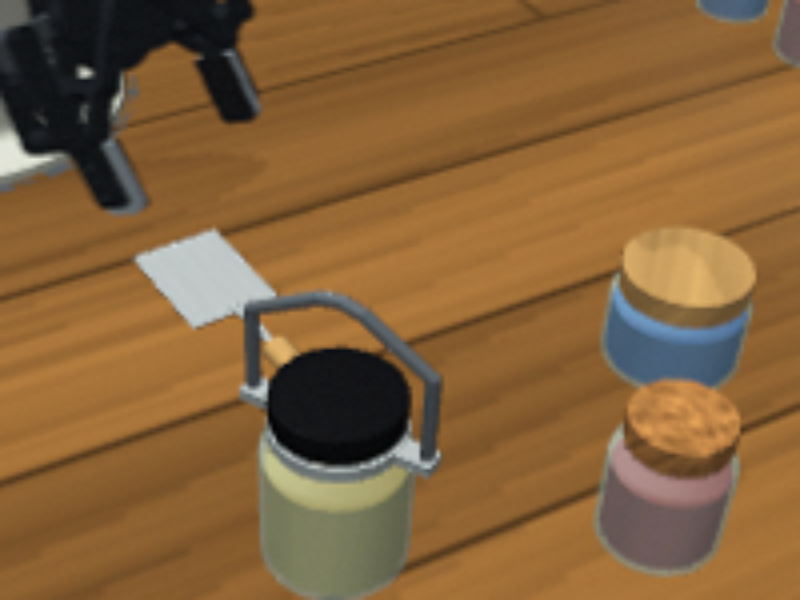

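Gripper at crop (120,130) is clear of the handle at (340,300); the jar is unmoved and the estimate is confirmed. Approach and grip.

```bash
python3 -m pendant '[[[0.28,-0.17,0.16,0,0,0,1],[0,0,0.6,0,0,0,1],[0,0,0.6,0,0,0,1],[0,0,0.6,0,0,0,1],[0,0,0.6,0,0,0,1],[0,0,0.6,0,0,0,1],[0,0,0.6,0,0,0,1],[0,0,0,0,0,0,1]]]'
python3 - <<'E'
from h import *
plan(*grip_tcp(APEX,JY))
E
python3 -m pendant '[[[0,0,0,0,0,0,0],[0,0,0,0,0,0,0],[0,0,0,0,0,0,0],[0,0,0,0,0,0,0],[0,0,0,0,0,0,0],[0,0,0,0,0,0,0],[0,0,0,0,0,0,0],[0,0,0,0,0,0,0]]]'
python3 - <<'E'
from h import *
plan(*grip_tcp(APEX,JY))
E
```

```text
time_s: 5.0
eef_pos: [0.5429, 0.0266, 0.1595]
eef_rot: [-0.061, 0.939, 0.26, 0.215]
contact_force: [0.9, 0.1, -1.1]
finger_gap: 1.0
gripper_force: 0.0
t 5.0 tcp [0.5429 0.0266 0.1595] gap 1.0 F [ 0.88  0.05 -1.11] ft [-0.11  0.19 -0.07]
 turn [-0.03  0.02 -0.01] then shift(target axes) [ 0.081 -0.019 -0.034] | shift(now axes) [ 0.081 -0.019 -0.034]
time_s: 5.8
eef_pos: [0.5431, 0.0268, 0.1613]
eef_rot: [-0.061, 0.939, 0.26, 0.216]
contact_force: [-3.7, 0.2, 7.2]
finger_gap: 0.064
gripper_force: 58.7
t 5.8 tcp [0.5431 0.0268 0.1613] gap 0.064 F [-3.74  0.23  7.22] ft [0.16 0.12 0.14]
 turn [-0.02  0.    0.  ] then shift(target axes) [ 0.039 -0.019  0.024] | shift(now axes) [ 0.039 -0.019  0.024]
```

```bash
python3 -m pendant '[[[0.13,0,-0.27,0,0,0,0],[0.13,0,-0.27,0,0,0,0],[0.13,0,-0.27,0,0,0,0],[0.13,0,-0.27,0,0,0,0],[0.13,0,-0.27,0,0,0,0],[0.13,0,-0.27,0,0,0,0],[0,0,0,0,0,0,0],[0,0,0,0,0,0,0]]]'
cat >> h.py <<'E'
def handle(yaw,apex,tag=None):
    """measure the held handle against predicted apex and yaw"""
    M,xj=pose(yaw);yj=-M[:,1];out=[]
    for cam in("scene","top"):
        im,d=ctrl.snapshot(cam);P=cloud(cam,d);q=P-apex;qx,qy,qz=q@xj,q@yj,q[...,2]
        sh=np.abs(qx)*np.tan(np.radians(33))
        ok=(d>0)&(abs(qy)<.02)&(qz>-.045)&(qz<.012)&(qx>-.015)&(qx<.07)
        Q=np.c_[qx[ok],qy[ok],qz[ok]]
        print(cam,"n",len(Q),"y@0,.03,.05",[np.round(np.median(Q[abs(Q[:,0]-x)<.01,1]),4) for x in(0,.03,.045)],
          "ztop@0,.02,.034",[np.round(np.percentile(Q[abs(Q[:,0]-x)<.004,2],90),4) if (abs(Q[:,0]-x)<.004).any() else None for x in(0,.02,.034)],"xmax",np.percentile(Q[:,0],98).round(4))
        if tag:cv2.imwrite(f"pics/{cam}_{tag}.png",im)
def now_apex():
    s=ctrl.sense();q=s["eef_rot"];C=R.from_quat([q[1],q[2],q[3],q[0]]).as_matrix()
    x=-np.cross(C[:,1],[0,0,1]);x=np.array([-C[:,1][1],C[:,1][0],0]);x=np.cross(-C[:,1],[0,0,1.])
    x/=np.linalg.norm(x);return s["eef_pos"]-C[:,2]*ctrl.grasp_offset+.034*x+[0,0,.017],np.degrees(np.arctan2(x[1],x[0]))
E
python3 - <<'E'
from h import *
a,y=now_apex();print(a.round(4),y);plan(*grip_tcp(a,y));handle(y,a,"lift")
E
```

```text
time_s: 6.6
eef_pos: [0.5429, 0.0265, 0.206]
eef_rot: [-0.061, 0.939, 0.26, 0.216]
contact_force: [-0.2, -0.2, -5.3]
finger_gap: 0.067
gripper_force: 58.6
[0.5651 0.0398 0.2398] 30.983491524574003
t 6.6 tcp [0.5429 0.0265 0.206 ] gap 0.067 F [-0.19 -0.22 -5.34] ft [-0.28  0.57  0.02]
 turn [-0.01  0.01 -0.01] then shift(target axes) [0.001 0.001 0.   ] | shift(now axes) [ 0.001  0.001 -0.   ]
scene n 205 y@0,.03,.05 [np.float64(-0.0023), np.float64(-0.0021), np.float64(-0.0022)] ztop@0,.02,.034 [np.float64(0.0029), np.float64(-0.0022), np.float64(-0.0119)] xmax 0.0559
top n 126 y@0,.03,.05 [np.float64(0.0006), np.float64(0.0), np.float64(0.0009)] ztop@0,.02,.034 [np.float64(0.005), np.float64(-0.0009), np.float64(-0.011)] xmax 0.0548
```

View pics/scene_lift.png

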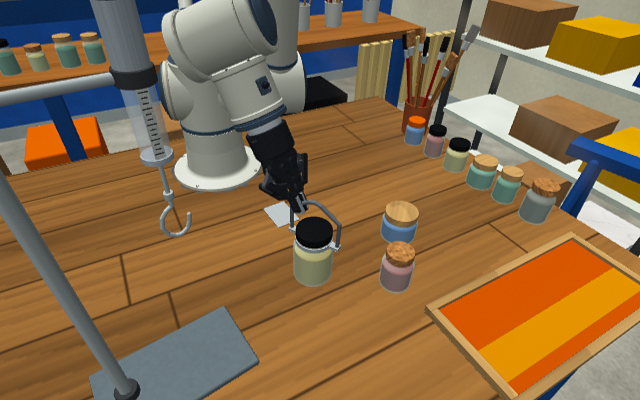

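The jar is lifted at scene pixel (313,255), upright and firmly held; the load is about 5.3 N, so roughly 39 mm of sink is expected.

```bash
cat >> h.py <<'E'
SY=7.2;HK=np.array([.613,-.201,.312]);SX=np.array([np.cos(np.radians(SY)),np.sin(np.radians(SY)),0]);SYV=np.array([-SX[1],SX[0],0])
def st(x,y,z): return HK+SX*x+SYV*y+np.array([0,0,z])
E
python3 - <<'E'
from h import *
plan(*grip_tcp(st(0,.07,.033),SY))
E
```

```text
t 6.7 tcp [0.5427 0.0266 0.2056] gap 0.069 F [ 0.66 -1.34 -4.22] ft [-0.32  0.59  0.03]
 turn [-1.53  0.02  3.1 ] then shift(target axes) [ 2.405  6.584 -3.527] | shift(now axes) [-0.028  6.263 -4.727]
```

```bash
python3 -m pendant '[[[0,0,0,-0.19,0,0.39,0],[0,0,0,-0.19,0,0.39,0],[0,0,0,-0.19,0,0.39,0],[0,0,0,-0.19,0,0.39,0],[0,0,0,-0.19,0,0.39,0],[0,0,0,-0.19,0,0.39,0],[0,0,0,-0.19,0,0.39,0],[0,0,0,-0.19,0,0.39,0]]]'
python3 -m pendant '[[[0.17,0.2,-0.25,0,0,0,0],[0.17,0.4,-0.25,0,0,0,0],[0.17,0.4,-0.25,0,0,0,0],[0.17,0.4,-0.25,0,0,0,0],[0.17,0.4,-0.25,0,0,0,0],[0.17,0.4,-0.25,0,0,0,0],[0.17,0.4,-0.25,0,0,0,0],[0.17,0.4,-0.25,0,0,0,0]]]'
python3 -m pendant '[[[0.13,0.45,-0.19,0,0,0,0],[0.13,0.45,-0.19,0,0,0,0],[0.13,0.45,-0.19,0,0,0,0],[0.13,0.45,-0.19,0,0,0,0],[0.13,0.45,-0.19,0,0,0,0],[0.13,0.45,-0.19,0,0,0,0],[0.13,0.45,-0.19,0,0,0,0],[0.13,0.3,-0.19,0,0,0,0]]]'
python3 - <<'E'
from h import *
plan(*grip_tcp(st(0,.07,.033),SY))
E
```

```text
time_s: 7.5
eef_pos: [0.5426, 0.0266, 0.2054]
eef_rot: [-0.015, 0.973, 0.059, 0.223]
contact_force: [-0.5, -1.3, -4.8]
finger_gap: 0.064
gripper_force: 58.6
time_s: 8.3
eef_pos: [0.5611, -0.0478, 0.2662]
eef_rot: [-0.015, 0.973, 0.06, 0.224]
contact_force: [-0.1, 0.6, -4.1]
finger_gap: 0.064
gripper_force: 58.6
time_s: 9.1
eef_pos: [0.5786, -0.1329, 0.3114]
eef_rot: [-0.015, 0.973, 0.06, 0.224]
contact_force: [1.2, 0.2, -4.6]
finger_gap: 0.069
gripper_force: 58.6
t 9.1 tcp [ 0.5786 -0.1329  0.3114] gap 0.069 F [ 1.19  0.17 -4.61] ft [-0.09  0.61 -0.05]
 turn [-0.    0.01 -0.02] then shift(target axes) [-0.011  0.076  0.005] | shift(now axes) [-0.011  0.076  0.005]
```

Now compare handle and hook tip directly in both cameras.

```bash
python3 - <<'E'
from h import *
a,y=now_apex();print(((a-HK)@SX).round(4),((a-HK)@SYV).round(4),(a-HK)[2].round(4),y)
handle(y,a,"pre")
for cam in("scene","top"):
    im=cv2.imread(f"pics/{cam}_pre.png")
    for X,c in((st(0,.019,.021),(0,0,255)),(st(0,0,.045),(0,255,0)),(st(0,0,-.007),(255,0,0)),(a,(255,0,255))):
        print(cam,proj(cam,X).round(1))
    p=proj(cam,st(0,.03,.02)).astype(int);b=im[p[1]-45:p[1]+45,p[0]-50:p[0]+60]
    b=cv2.resize(b,None,fx=5,fy=5,interpolation=2)
    for X,c in((st(0,.019,.021),(0,0,255)),(st(0,0,.045),(0,255,0)),(st(0,0,-.007),(255,0,0)),(a,(255,0,255))):
        u=(proj(cam,X)-p+[50,45]+.5)*5;cv2.circle(b,tuple(u.astype(int)),3,c,-1)
    cv2.imwrite(f"pics/{cam}_prec.png",b)
# hook re-measure
for cam in("scene","top"):
    im,d=ctrl.snapshot(cam);P=cloud(cam,d)-HK;X,Y,Z=P@SX,P@SYV,P[...,2]
    for n,ok in(("tip",(abs(X)<.01)&(abs(Y-.019)<.006)&(Z>.008)&(Z<.028)),("shank",(abs(X)<.01)&(abs(Y)<.008)&(Z>.075)&(Z<.11)),("bottom",(abs(X)<.01)&(abs(Y)<.008)&(Z<.002)&(Z>-.016)),("back",(abs(X)<.01)&(Y<-.012)&(Y>-.025)&(Z<.025)&(Z>.0))):
        ok&=d>0
        if ok.any():print(cam,n,ok.sum(),"x",np.median(X[ok]).round(4),"y",Y[ok].min().round(4),np.median(Y[ok]).round(4),Y[ok].max().round(4),"z",Z[ok].min().round(4),Z[ok].max().round(4))
E
```

```text
0.0002 0.0718 0.0333 7.090421007753967
scene n 332 y@0,.03,.05 [np.float64(-0.0017), np.float64(-0.0011), np.float64(-0.0012)] ztop@0,.02,.034 [np.float64(0.0035), np.float64(-0.0013), np.float64(-0.0114)] xmax 0.0567
top n 157 y@0,.03,.05 [np.float64(-0.0004), np.float64(0.0001), np.float64(0.0001)] ztop@0,.02,.034 [np.float64(0.0051), np.float64(0.0011), np.float64(-0.0087)] xmax 0.0557
scene [189.1 214.2]
scene [171.5 205.6]
scene [179.8 234.5]
scene [223.6 193.9]
top [459.  151.8]
top [472.7 147. ]
top [464.9 154.7]
top [432.6 152.9]
scene tip 52 x 0.0018 y 0.0131 0.0172 0.0214 z 0.0083 0.0243
scene shank 120 x 0.0021 y -0.0033 -0.0008 0.0029 z 0.0754 0.1083
scene bottom 55 x 0.0018 y -0.008 -0.0005 0.0074 z -0.0072 0.0
scene back 73 x 0.0022 y -0.0218 -0.0176 -0.0124 z 0.0002 0.0249
top tip 13 x -0.0013 y 0.0144 0.0195 0.0216 z 0.0087 0.0251
top shank 6 x -0.0016 y -0.0003 0.002 0.0034 z 0.0754 0.0816
top bottom 29 x -0.0004 y -0.0077 0.0003 0.007 z -0.0102 0.0001
top back 24 x -0.0011 y -0.0211 -0.016 -0.0122 z 0.0011 0.0249
```

View pics/scene_prec.png

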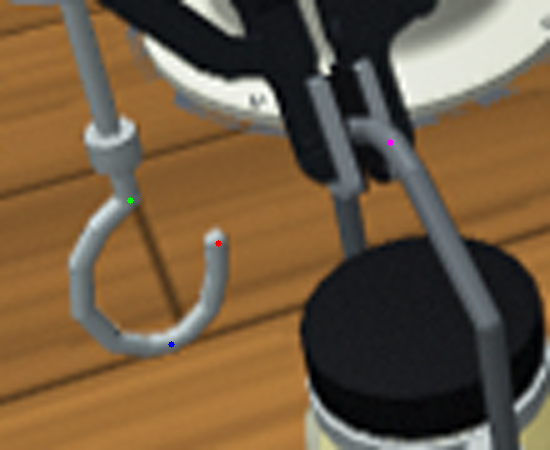

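View pics/top_prec.png

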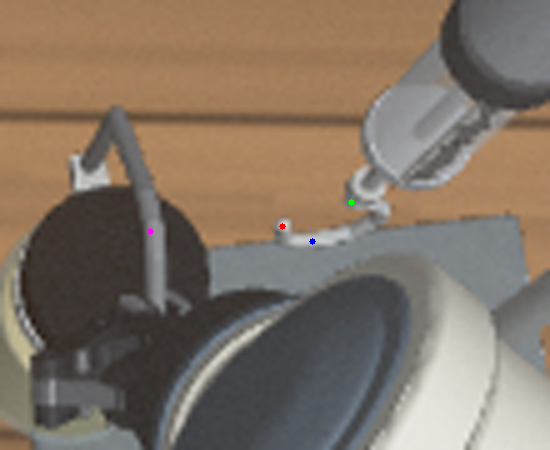

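Pictures agree with the model to about 1 mm: hook tip at scene crop (217,240), bar middle at (390,143). Go in sideways.

```bash
python3 -m pendant '[[[0,0.2,0,0,0,0,0],[0,0.3,0,0,0,0,0],[0,0.3,0,0,0,0,0],[0,0.3,0,0,0,0,0],[0,0.3,0,0,0,0,0],[0,0.2,0,0,0,0,0],[0,0.1,0,0,0,0,0],[0,0,0,0,0,0,0]]]'
python3 - <<'E'
from h import *
a,y=now_apex();print(((a-HK)@SX).round(4),((a-HK)@SYV).round(4),(a-HK)[2].round(4),y)
plan(*grip_tcp(st(0,0,.033),SY))
E
```

```text
time_s: 10.1
eef_pos: [0.5836, -0.1743, 0.3109]
eef_rot: [-0.015, 0.973, 0.06, 0.224]
contact_force: [-0.4, 0.3, -3.7]
finger_gap: 0.068
gripper_force: 58.6
0.0 0.0301 0.0327 7.089921916166132
t 10.1 tcp [ 0.5836 -0.1743  0.3109] gap 0.068 F [-0.35  0.25 -3.7 ] ft [-0.03  0.58  0.03]
 turn [-0.    0.02 -0.02] then shift(target axes) [ 0.005  1.209 -0.012] | shift(now axes) [ 0.008  1.209 -0.013]
```

```bash
python3 -m pendant '[[[0,0.16,0,0,0,0,0],[0,0.16,0,0,0,0,0],[0,0.16,0,0,0,0,0],[0,0.16,0,0,0,0,0],[0,0.16,0,0,0,0,0],[0,0.16,0,0,0,0,0],[0,0.16,0,0,0,0,0],[0,0.09,0,0,0,0,0]]]'
python3 - <<'E'
from h import *
a,y=now_apex();print(((a-HK)@SX).round(4),((a-HK)@SYV).round(4),(a-HK)[2].round(4),y)
plan(*grip_tcp(st(0,0,.0),SY))
im,d=ctrl.snapshot("scene");b=cv2.resize(im[160:250,140:260],None,fx=5,fy=5,interpolation=2);cv2.imwrite("pics/in.png",b)
E
```

```text
time_s: 10.9
eef_pos: [0.5874, -0.2044, 0.3109]
eef_rot: [-0.015, 0.973, 0.06, 0.224]
contact_force: [-0.0, -0.2, -2.7]
finger_gap: 0.066
gripper_force: 58.6
0.0 -0.0002 0.0327 7.101561376804283
t 10.9 tcp [ 0.5874 -0.2044  0.3109] gap 0.066 F [-0.05 -0.18 -2.69] ft [-0.08  0.62 -0.03]
 turn [-0.    0.01 -0.02] then shift(target axes) [-0.574 -0.005  1.175] | shift(now axes) [-0.572 -0.004  1.176]
```

View pics/in.png

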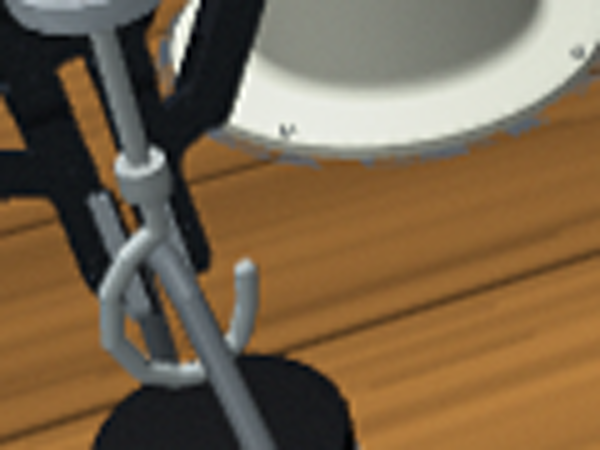

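The bar at crop (175,270) is inside the throat, past the tip at (245,265). Lower it.

```bash
python3 -m pendant '[[[-0.053,0,0.108,0,0,0,0],[-0.053,0,0.108,0,0,0,0],[-0.053,0,0.108,0,0,0,0],[-0.053,0,0.108,0,0,0,0],[-0.053,0,0.108,0,0,0,0],[-0.053,0,0.108,0,0,0,0],[-0.053,0,0.108,0,0,0,0],[-0.053,0,0.108,0,0,0,0]]]'
cat >> h.py <<'E'
def rep():
    F=[]
    for _ in range(3):
        im,d=ctrl.snapshot("scene");F.append(ctrl.sense()["contact_force"])
    a,y=now_apex();print("apex st",((a-HK)@SX).round(4),((a-HK)@SYV).round(4),(a-HK)[2].round(4),round(y,1),"F",np.mean(F,0).round(2),np.std(F,0).round(2))
    P=cloud("scene",d)-HK;X,Y,Z=P@SX,P@SYV,P[...,2]
    ok=(d>0)&(abs(X)<.008)&(Y>.013)&(Y<.024)&(Z>-.09)&(Z<.028)
    c=ok&(Z>Z[ok].max()-.012);print("hook tip sunk",(.0243-np.percentile(Z[ok],99)).round(4),"tip y",np.median(Y[c]).round(4))
    ok=(d>0)&(abs(X)<.011)&(abs(Y)<.008)&(abs(Z-(a-HK)[2])<.015);print("bar/hook pts y",np.median(Y[ok]).round(4))
E
python3 - <<'E'
from h import *
rep()
E
python3 -m pendant '[[[-0.035,0,0.072,0,0,0,0],[-0.035,0,0.072,0,0,0,0],[-0.035,0,0.072,0,0,0,0],[-0.035,0,0.072,0,0,0,0],[-0.035,0,0.072,0,0,0,0],[-0.035,0,0.072,0,0,0,0],[-0.035,0,0.072,0,0,0,0],[-0.035,0,0.072,0,0,0,0]]]'
python3 - <<'E'
from h import *
rep()
E
```

```text
time_s: 11.75
eef_pos: [0.5873, -0.2039, 0.2866]
eef_rot: [-0.015, 0.973, 0.06, 0.224]
contact_force: [0.5, 0.6, -4.5]
finger_gap: 0.065
gripper_force: 58.6
apex st -0.0001 0.0003 0.0084 7.1 F [-0.37 -0.21 -4.56] [0.31 0.52 0.58]
hook tip sunk 0.0007 tip y 0.0177
bar/hook pts y -0.0013
time_s: 12.7
eef_pos: [0.5873, -0.2039, 0.2707]
eef_rot: [-0.015, 0.973, 0.06, 0.224]
contact_force: [-0.8, -0.4, -2.9]
finger_gap: 0.064
gripper_force: 58.7
apex st -0.0001 0.0003 -0.0074 7.1 F [-0.44 -0.03 -3.56] [0.46 0.21 0.3 ]
hook tip sunk 0.0089 tip y 0.0176
bar/hook pts y -0.0006
```

```bash
python3 -m pendant '[[[-0.035,0,0.072,0,0,0,0],[-0.035,0,0.072,0,0,0,0],[-0.035,0,0.072,0,0,0,0],[-0.035,0,0.072,0,0,0,0],[-0.035,0,0.072,0,0,0,0],[-0.035,0,0.072,0,0,0,0],[-0.035,0,0.072,0,0,0,0],[-0.035,0,0.072,0,0,0,0]]]'
python3 - <<'E'
from h import *
rep()
E
python3 -m pendant '[[[-0.035,0,0.072,0,0,0,0],[-0.035,0,0.072,0,0,0,0],[-0.035,0,0.072,0,0,0,0],[0,0,0,0,0,0,0],[0,0,0,0,0,0,0]]]'
python3 - <<'E'
from h import *
rep();rep();rep()
E
```

```text
time_s: 13.65
eef_pos: [0.5874, -0.2039, 0.2547]
eef_rot: [-0.015, 0.973, 0.06, 0.224]
contact_force: [-0.2, -1.1, -0.4]
finger_gap: 0.066
gripper_force: 58.9
apex st -0.0001 0.0004 -0.0235 7.1 F [ 0.56 -0.56 -0.9 ] [0.34 0.26 0.26]
hook tip sunk 0.0245 tip y 0.0172
bar/hook pts y -0.0007
time_s: 14.3
eef_pos: [0.5872, -0.2038, 0.2488]
eef_rot: [-0.015, 0.973, 0.06, 0.224]
contact_force: [-0.9, -0.5, -0.1]
finger_gap: 0.069
gripper_force: 59.1
apex st -0.0001 0.0004 -0.0293 7.1 F [-0.89  0.16  0.49] [0.48 0.35 0.38]
hook tip sunk 0.0297 tip y 0.0179
bar/hook pts y -0.0008
apex st -0.0001 0.0004 -0.0293 7.1 F [-1.36  0.   -0.19] [0.23 0.59 0.34]
hook tip sunk 0.0298 tip y 0.0178
bar/hook pts y -0.001
apex st -0.0001 0.0003 -0.0293 7.1 F [-0.74 -0.4   0.22] [0.02 0.18 0.22]
hook tip sunk 0.0299 tip y 0.0177
bar/hook pts y -0.0008
```

```bash
python3 - <<'E'
from h import *
F=[];T=[]
for _ in range(30):
    ctrl.snapshot("top");s=ctrl.sense();F.append(s["contact_force"]);T.append(s["ft_torque"])
print(np.mean(F,0).round(3),(np.std(F,0)/30**.5).round(3),np.mean(T,0).round(3),(np.std(T,0)/30**.5).round(3))
E
```

```text
[-0.807 -0.434  0.028] [0.075 0.096 0.093] [-0.083  0.314 -0.032] [0.005 0.005 0.005]
```

Vertical force on the tool averages 0.03 ± 0.1 N with the hook sunk about 30 mm, so the balance carries it all. Release.

```bash
python3 -m pendant '[[[0,0,0,0,0,0,0.3],[0,0,0,0,0,0,0.5],[0,0,0,0,0,0,0.6],[0,0,0,0,0,0,0.6],[0,0,0,0,0,0,0.6]]]'
python3 - <<'E'
from h import *
rep()
im,d=ctrl.snapshot("scene");cv2.imwrite("pics/rel.png",im[130:400,60:420])
E
```

```text
time_s: 16.75
eef_pos: [0.5872, -0.2038, 0.2488]
eef_rot: [-0.015, 0.973, 0.06, 0.224]
contact_force: [-0.1, 0.2, 0.4]
finger_gap: 0.598
gripper_force: 0.0
apex st -0.0001 0.0004 -0.0294 7.1 F [-0.08 -0.16 -0.34] [0.4  0.29 0.68]
hook tip sunk 0.0298 tip y 0.0178
bar/hook pts y -0.0008
```

View pics/rel.png

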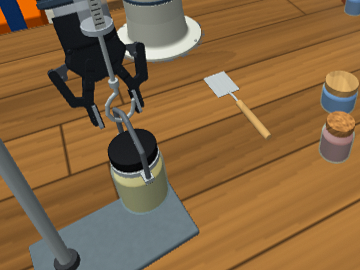

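The jar hangs free at crop (140,175), fingers open on both sides, hook depth unchanged. Back out along the tool and wait.

```bash
python3 -m pendant '[[[0,0,-0.2,0,0,0,0.6],[0,0,-0.4,0,0,0,0.6],[0,0,-0.6,0,0,0,0.6],[0,0,-0.6,0,0,0,0.6],[0,0,-0.6,0,0,0,0.6],[0,0,-0.6,0,0,0,0.6],[0,0,-0.6,0,0,0,0.6],[0,0,-0.4,0,0,0,0.6]]]'
for i in 1 2 3; do python3 -m pendant '[[[0,0,0,0,0,0,0.6],[0,0,0,0,0,0,0.6],[0,0,0,0,0,0,0.6],[0,0,0,0,0,0,0.6],[0,0,0,0,0,0,0.6],[0,0,0,0,0,0,0.6],[0,0,0,0,0,0,0.6],[0,0,0,0,0,0,0.6]]]' | head -2; done
python3 - <<'E'
from h import *
for _ in range(2):
    im,d=ctrl.snapshot("scene");P=cloud("scene",d)-HK;X,Y,Z=P@SX,P@SYV,P[...,2]
    ok=(d>0)&(abs(X)<.008)&(Y>.013)&(Y<.024)&(Z>-.09)&(Z<.028);print("tip sunk",.0243-np.percentile(Z[ok],99))
    L=(d>0)&(abs(X)<.05)&(abs(Y)<.05)&(abs(Z+.03+.065)<.015)&(im.max(2)<40)
    print("lid",L.sum(),((np.percentile(P[L],1,axis=0)+np.percentile(P[L],99,axis=0))/2).round(4),np.linalg.lstsq(np.c_[X[L],Y[L],np.ones(L.sum())],Z[L],rcond=None)[0].round(3))
cv2.imwrite("pics/end.png",im[130:400,60:420])
E
```

```text
time_s: 17.75
eef_pos: [0.5435, -0.2096, 0.3405]
eef_rot: [-0.014, 0.973, 0.06, 0.224]
contact_force: [0.9, -0.2, -0.4]
finger_gap: 0.604
gripper_force: 0.0
time_s: 18.55
eef_pos: [0.5439, -0.2094, 0.3387]
time_s: 19.35
eef_pos: [0.5439, -0.2094, 0.3388]
time_s: 20.15
eef_pos: [0.5439, -0.2094, 0.3387]
tip sunk 0.03011113097687714
lid 1394 [ 2.300e-03  1.000e-04 -1.008e-01] [-0.095  0.017 -0.095]
tip sunk 0.02966242678920957
lid 1393 [ 2.200e-03  1.000e-04 -1.008e-01] [-0.097  0.017 -0.095]
```

View pics/end.png

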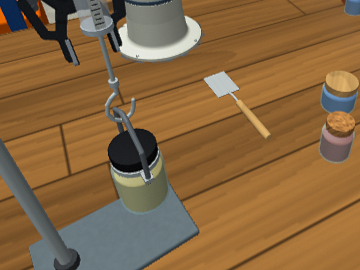

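The jar hangs still in the picture, with its lid at crop (133,150). The gripper is clear and the bystanders have not moved. Handing in.

```bash
python3 -c "
from plant import ctrl
print(ctrl.finish_job())"
```

```text
the job is handed in; nothing more can be done
None
```

The handled jar hangs free and still in the balance's hook, sunk about 30 mm (about 4.1 N, so roughly 0.42 kg); the job is handed in, and no verdict came back.

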